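# Fit the retaining ring on the phone jig's pivot post

## Task

The hold-down arm of the phone jig sits loose on its pivot post. Using the ring pliers (not your fingers), spread the retaining ring, slide it over the post and gently press the sprung hub down with it until the ring can snap shut in the post's groove; then put the pliers back upright in their stand and leave everything else where it is.

Things in the scene. Friction and masses are not known exactly. Their poses are not given: they have to be found in the camera images.
- ring: dark steel C-shaped retaining ring lying flat, 5 mm thick, about 40 mm across (not the plain bright washer), about 32 g. Origin on its axis at the underside; z up; +x points to the gap between its two lugs. Two sprung arms hinged at the back (x -15, y +-4 mm). Shut it is 25 mm across inside; spread by the pliers to their stop, 30 mm, the middle of that room at x = +1.5 mm
- ring_left (a joint): opening (rad) of the ring's left arm; the right follows. 0 shut, about 0.25 with the pliers at their stop; passes the 28 mm post from about 0.15. Spring: 6 N (start) to 11 N (0.25) at each lug. Pressing and spreading together, the pliers should stay below 35 N on the ring
- lug_hole (a point): top centre of the through hole in the ring's left (+y) lug. Hole 6 mm in ring x by 5.5 mm in ring y; lug 11 x 10.5 mm. At ring x 21, y +9 mm shut (right lug y -9); about x 18.6, y +-17.7 mm at 0.25 rad, so as the ring shuts round the post the lugs move 3 to 4 mm away from the post and the pliers should follow them
- pliers: ring pliers upright in their stand, handles up, 146 mm tall, about 170 g, same after a half turn about z. Origin midway between the jaw tips at their flat 8 x 8 mm shoulders; z up, jaws to +y and -y. From each shoulder a pin points 4.5 mm down (3.4 mm in x, 3 mm in y, tapered) at x 0, y +-9 mm at rest. Squeezing the handles SPREADS the tips, about mm for mm
- pliers_grip (a point): on the pliers' axis 118 mm above their origin, mid-height of the black rubber grips (20 mm wide in x, z 97 to 140 mm). There the grips measure 62 mm over their outer faces (along y) at rest, but they lean outward, to 69 mm at the top; squeezed to the stop they are upright and 42 mm over the faces
- jaw_left (a joint): angle (rad) of the pliers' left jaw; the right follows. 0 at rest, 0.17 at the stop, pins then at y +-19 mm. The return spring holds the handles open against a grip of up to 8 N, which is enough to carry the pliers unspread; 12 N squeezes them to the stop, about 23 N with the ring on the pins; more goes into the stop. In fixed fingers a full squeeze also sinks the tips by about 2 mm
- pliers_plate (a point): centre of the underside of the pliers' 30 (x) x 44 (y) x 8 mm steel housing plate, 57.5 mm above their origin, which rests on the stand's rim
- stand: black upright rectangular tube on a foot, fixed, open on top, 75 mm high, well 20 mm (x) by 32 mm (y), 28 x 40 mm outside. Origin at the centre of its underside, z up. The pliers stand in it with their y along its y, their origin 17.5 mm above its origin
- jig: fixed aluminium phone jig, base 100 x 270 x 12 mm with a phone on it. Origin at bench level on the axis of its upright steel pivot post; z up, +y towards the phone. Post 28 mm diameter with a groove 24 mm in diameter, 6.5 mm high. The post's height is set by hand: the groove's lower edge is 47 to 65 mm above the bench; the post's top is 13.5 mm above that edge, its last 3 mm chamfered to 21 mm
- driver: bystander: screwdriver, 170 mm, black handle
- battery: bystander: flat battery, 62 x 92 x 6 mm
- washer: bystander: plain bright washer, 38 mm, 4 mm thick
- tweezers: bystander: steel tweezers, 120 mm
- tray: bystander: white divided parts tray, 100 x 140 x 22 mm
- can: bystander: closed aluminium can, 52 mm, 100 mm high
- spare: bystander: black phone, 72 x 150 x 9 mm
- post_foot (a point): foot of the post, on its axis, 12 mm above the bench. Round the post slides a round aluminium hub (56 mm, flat top) with the arm over the phone: a spring holds its top 5 mm above the groove's lower edge; pressed down (2 N rising to 3.5 N) it comes to a hard stop with its top level with that edge, where the ring can shut. It then pushes the ring up against the groove's upper edge
Not all that is in view belongs to the job. Several things look just like the ring: the one meant starts farthest to the robot's right. What is shaped like the pliers but orange is not meant.

How it is judged:
By the outcome, as a careful person would: the job done as asked, in the order asked, and still so for the second after the job is handed in, with the robot touching nothing.
It also fails if it takes over 70 s, if anything falls off the work surface, if the arm or the gripper's body presses on something with over 40 N, if the wrist force passes 120 N, or if a joint passes its speed limit or range.

## Robot

A 6-joint arm with a two-finger parallel gripper is mounted at the origin on the work surface. World frame = base frame: x ahead of the robot, y to its left, z up, the work surface at z = 0. Lengths are in m, angles in rad, forces in N, time in s.
With the tool pointing down it reaches from about 0.275 to 0.975 m from the base axis. Payload 8.4 kg.
Tool frame: the origin (TCP) lies midway between the tips of the shut fingers; the grasp point (between the pads) lies tcp_to_grasp behind it (tcp_to_grasp is the distance from the TCP to the grasp point, in m); z points along the fingers, y is the line along which they close (so a half turn about z gives the same grasp; the last joint's range is limited). The gripper opens to 92 mm and grips with 3 to 60 N. Pads are 20 mm wide; open, the fingers measure 128 mm over their backs; the gripper's body (75 mm by 189 mm) begins 69 mm behind the grasp point.
Start: joints at [1.121, 0.353, 1.633, -0, 1.155, -0.002], TCP at [0.271, 0.563, 0.215] pointing down, gripper open.
Joint ranges: [-2.63, 2.63], [-0.92, 2.1], [0.06, 2.66], [-1.3, 4.44], [0, 2.69], [-3.02, 3.02]. Speed limits (rad/s): [2.22, 2.22, 2.79, 3.14, 3.14, 3.14].

## Interface

Orientations are given as a rotation vector (axis times angle).
In Python, from workcell import state, read_camera, camera_params, sign_off, tcp_to_grasp gives the robot as it stands.
- The arm moves only by the tool jog_arm, never from a script. Its argument "motion" is a list of rows, each a list of 4 numbers: the shift along the world's x, y, z in cm, then the turn about the world's z in degrees. A call has 1 to 8 rows; each row shifts and turns the commanded pose from where the row before left it; what a row does not reach is not made up. A row lasts 1/10 s, in which the tool goes at most 50 mm and 8.59 degrees, less where a joint would pass 70% of its speed; a pose out of reach is approached as far as the arm can. A call with a gripper value outside its range is refused whole. "claw" is the opening, from 0 (shut) to 1 (fully open), set as the call begins (left out, the last holds). The fingers move at their own pace and stop on an object; "newtons" is the grip in N (left out, the last holds). Time passes only in rows, so rows that do not move let the fingers close. It gives the time, the measured TCP pose, the force, the opening and the grip force at its end, in the units of the state.
- state(): the state, without advancing time (a new reading comes with each control period).
- read_camera(name): name is "scene" or "top" or "wrist"; returns the picture (384x512x3 uint8, red, green, blue); there is no depth.
- camera_params(name): a dict with "mtx" (3x3 intrinsics, pixels), "T" (4x4, takes a point from camera to world coordinates). Camera axes: x right, y up, looking along -z (the intrinsics and any distortion apply to the point x, -y, -z); pixel columns grow to the right and rows downward; lengths in m; the calibration is good to about 2 mm. A picture is of the moment at which its call begins: read the wrist's pose just before it. camera_params takes no time and is no camera call; for the wrist camera it gives the pose at the moment of the call.
- sign_off(): hands the job in; it is judged then, once.
The state is a dict: "time_s": time; "q": joint angles; "qd": joint speeds; "joint_efforts": joint torques, N m; "ee_pos": TCP position; "tool_rot": TCP orientation; "force": force on the tool from outside, world axes, zero at the start; "wrist_torque": the same for the moment, N m; "grip_width": finger opening in m; "grip_force": force on a finger pad.
Only numpy, scipy, OpenCV 4.12 (cv2) and the standard library are available. Lean on these libraries where they do the work, as an engineer would, in place of code of your own. Each camera call takes 0.05 s, during which the arm holds its last target. There are 200 camera calls.

## Working session

There is one attempt and no reset: what is moved stays moved. The work goes in short steps, Python scripts to look and compute and a tool call to move; the robot and the scene stay as the last step left them, time stands still between calls to the robot, and variables do not carry over. Pictures are saved under pics/ and viewed, at most 11 in all, crops included, and the job is handed in when it is done.

Besides the shell and the picture viewer there is one more tool, called after "Request:" by a JSON object that holds its "method" and its "body". jog_arm: Moves the arm, as the interface text tells. Its arguments: {"type":"object","properties":{"motion":{"type":"array","items":{"type":"array","items":{"type":"number"}}},"claw":{"type":"number"},"newtons":{"type":"number"}},"required":["motion"]}

```bash
ls; mkdir -p pics
python3 - <<'E'
from workcell import *
import cv2,numpy as np
s=state();print(s['time_s'],s['ee_pos'],s['tool_rot'],s['grip_width'],tcp_to_grasp)
for n in("top","scene"):
    im=read_camera(n);cv2.imwrite(f"pics/{n}0.png",cv2.resize(im[:,:,::-1],(800,600),interpolation=cv2.INTER_CUBIC));cv2.imwrite(f"pics/raw_{n}0.png",im[:,:,::-1])
    p=camera_params(n);print(n,np.round(p['mtx'],2),np.round(p['T'],4),p.keys())
E
```

```text
pics
0.0 [0.27037678 0.56294392 0.21387736] [-6.97470360e-01 -3.06284718e+00  2.09350996e-03] 0.09128683663372833 0.0187
top [[457.76   0.   250.52]
 [  0.   457.76 194.76]
 [  0.     0.     1.  ]] [[ 0.1502  0.9684 -0.1993  0.3586]
 [-0.9886  0.1481 -0.0255 -0.1082]
 [ 0.0048  0.2008  0.9796  1.1548]
 [ 0.      0.      0.      1.    ]] dict_keys(['mtx', 'T'])
scene [[498.57   0.   265.44]
 [  0.   498.57 196.71]
 [  0.     0.     1.  ]] [[-0.6322 -0.4161  0.6537  1.2174]
 [ 0.7747 -0.352   0.5252  0.4345]
 [ 0.0116  0.8384  0.5449  0.6673]
 [ 0.      0.      0.      1.    ]] dict_keys(['mtx', 'T'])
```

View pics/top0.png

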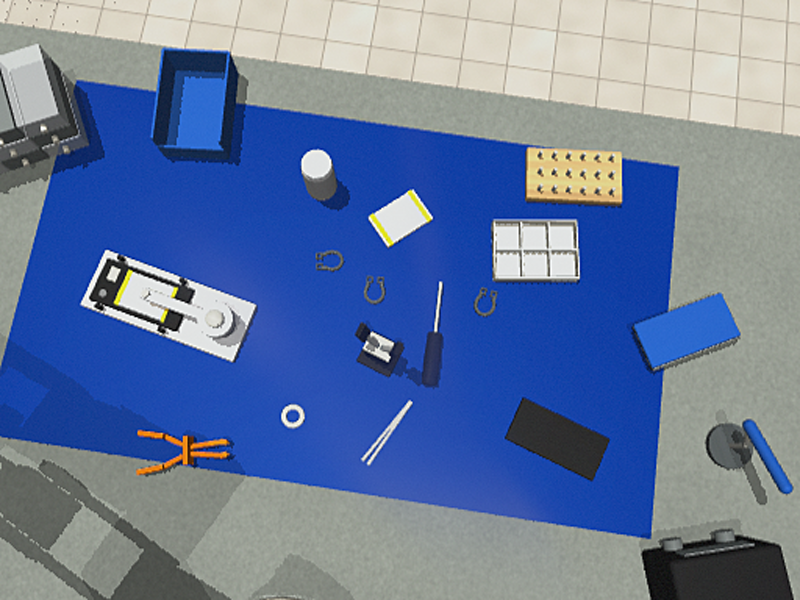

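View pics/scene0.png

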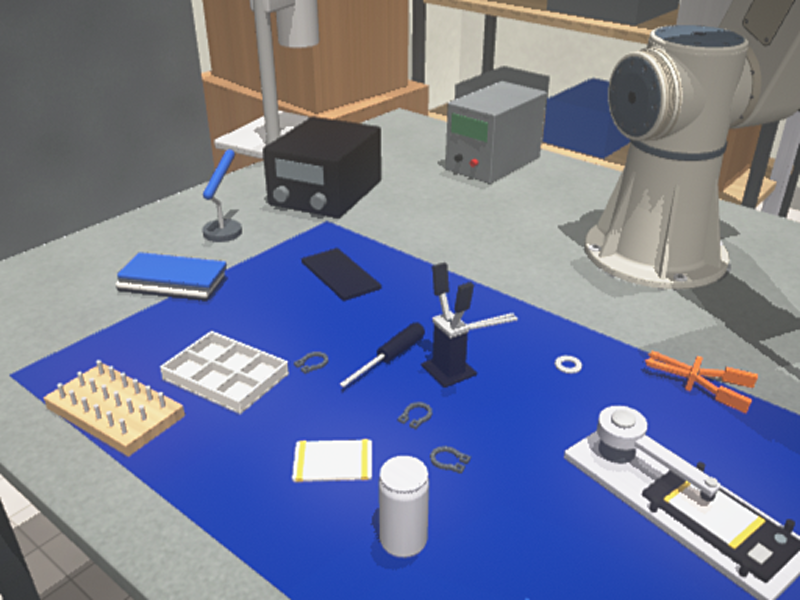

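Top view (800x600): ring-like candidates are at (329,261), (374,290) and (485,301). Image right is the robot's right (-y), so (485,301) is the one meant. The washer at (292,416) and the orange pliers at (185,450) are excluded. The black pliers are in their stand near (380,345), and the post is at (217,318).

```bash
cat > h.py <<'E'
from workcell import *
import cv2,numpy as np
def ray(p,uv):
    d=np.linalg.inv(p['mtx'])@[uv[0],uv[1],1]; d=np.array([d[0],-d[1],-d[2]])
    return p['T'][:3,3],p['T'][:3,:3]@d
def onz(p,uv,z):
    o,d=ray(p,uv); return o+d*(z-o[2])/d[2]
def proj(p,X):
    c=(np.atleast_2d(X)-p['T'][:3,3])@p['T'][:3,:3]
    q=np.c_[c[:,0],-c[:,1],-c[:,2]]@p['mtx'].T; return q[:,:2]/q[:,2:]
def tri(a):
    A=0;b=0
    for p,uv in a:
        o,d=ray(p,uv);d/=np.linalg.norm(d);M=np.eye(3)-np.outer(d,d);A=A+M;b=b+M@o
    return np.linalg.solve(A,b)
E
python3 - <<'E'
from h import *
t=camera_params('top');s=camera_params('scene');w=camera_params('wrist')
k=.64
for n,uv,z in(("ring",(485,301),.005),("r2",(374,290),.005),("r3",(329,261),.005),("stand",(380,345),.07),("post",(217,318),.06),("driver",(432,360),.03)):
    print(n,np.round(onz(t,np.array(uv)*k,z),4))
print("post tri",tri([(t,np.array((217,318))*k),(s,np.array((622,418))*k)]))
st=state();R=cv2.Rodrigues(np.array(st['tool_rot']))[0]
print("wrist cam in tool",R.T@(w['T'][:3,3]-st['ee_pos']),'\n',np.round(R.T@w['T'][:3,:3],3),w['mtx'])
a=cv2.imread('pics/raw_top0.png');b=cv2.imread('pics/raw_scene0.png')
c=lambda im,x,y,r=30:cv2.resize(im[y-r:y+r,x-r:x+r],(390,290) if 0 else (300,300),interpolation=cv2.INTER_CUBIC)
cv2.imwrite('pics/m1.png',np.vstack([np.hstack([c(a,310,193),c(a,243,220)]),np.hstack([c(a,139,204),c(b,398,272)])]))
E
```

```text
ring [ 0.6212 -0.2295  0.005 ]
r2 [ 0.6119 -0.0463  0.005 ]
r3 [0.6494 0.0352 0.005 ]
stand [ 0.5137 -0.0723  0.07  ]
post [0.5188 0.185  0.06  ]
driver [ 0.5082 -0.1559  0.03  ]
post tri [0.51808064 0.18621759 0.06054047]
wrist cam in tool [ 0.0762019   0.00035074 -0.16950955] 
 [[ 0.001  0.962  0.274]
 [ 1.    -0.001  0.001]
 [ 0.001  0.274 -0.962]] [[281.28086128   0.         261.3796941 ]
 [  0.         281.28086128 195.23030407]
 [  0.           0.           1.        ]]
```

View pics/m1.png

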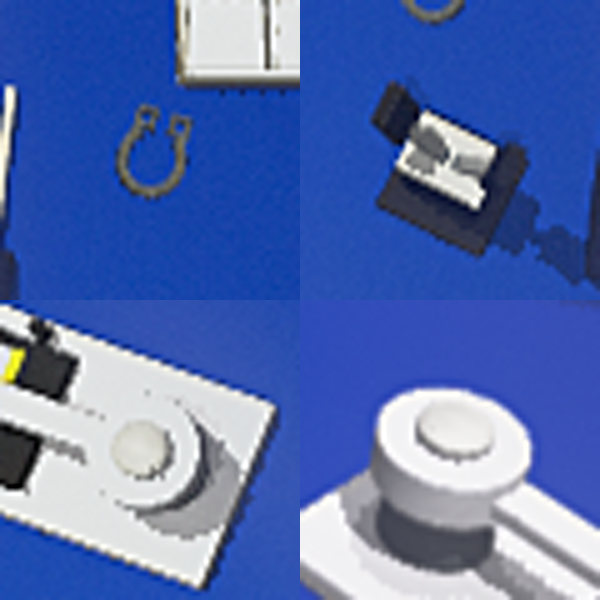

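The enlarged crop at raw (310,193) confirms a C-ring with two holed lugs pointing up-image (about world +x), which is the rightmost one. The stand, pliers and post top are clear in the other panels. I'll move towards the jig and view the post with the wrist camera.

Request:
{"method": "jog_arm", "body": {"motion": [[2.9,-4,0.5,1.5],[2.9,-4,0.5,1.5],[2.9,-4,0.5,1.5],[2.9,-4,0.5,1.5],[2.9,-4,0.5,1.5],[2.9,-4,0.5,1.5],[2.9,-4,0.5,1.5],[2.9,-4,0.5,1]], "claw": 1}}

```text
time_s: 0.9
ee_pos: [0.5033, 0.2415, 0.2547]
tool_rot: [-0.385, -3.118, 0.0]
force: [0.8, 0.8, -0.1]
grip_width: 0.0918
grip_force: 0.0
```

Request:
{"method": "jog_arm", "body": {"motion": [[0,-3,0,0],[0,-3,0,0],[0,0,0,0],[0,0,0,0]]}}

```text
time_s: 1.3
ee_pos: [0.5026, 0.183, 0.2545]
tool_rot: [-0.39, -3.117, -0.0]
force: [0.7, 0.9, 0.2]
grip_width: 0.0921
grip_force: 0.0
```

```bash
cat >> h.py <<'E'
import pickle
def snap(name,cam='wrist'):
    p=camera_params(cam);s=state();im=read_camera(cam)[:,:,::-1].copy()
    cv2.imwrite(f'pics/raw_{name}.png',im);pickle.dump((p,s),open(f'pics/{name}.pkl','wb'));return p,s,im
def load(name):
    p,s=pickle.load(open(f'pics/{name}.pkl','rb'));return p,s,cv2.imread(f'pics/raw_{name}.png')
E
python3 -c "
from h import *
p,s,im=snap('w1');print(s['time_s'],s['ee_pos'],s['tool_rot']);print(proj(p,[[.518,.186,.06]]))"
```

```text
1.3 [0.50259657 0.18303292 0.25448969] [-3.89622444e-01 -3.11707331e+00 -3.18263501e-04]
[[266.38320484 185.7271207 ]]
```

Request:
{"method": "jog_arm", "body": {"motion": [[0,-4.5,0.3,0],[0,-4.5,0.3,0],[0,-4.5,0.3,0],[0,-4.5,0.3,0],[0,-4.5,0.3,0],[0,-4,0.5,0],[0,0,0,0],[0,0,0,0]]}}

```text
time_s: 2.15
ee_pos: [0.5029, -0.0813, 0.2745]
tool_rot: [-0.389, -3.117, -0.001]
force: [0.2, -0.1, -0.6]
grip_width: 0.0923
grip_force: 0.0
```

```bash
python3 -c "
from h import *
p,s,im=snap('w2');print(s['time_s'],s['ee_pos'],s['tool_rot']);print(proj(p,[[.514,-.072,.07],[.62,-.23,.005]]))
_,_,a=load('w1')
cv2.imwrite('pics/m2.png',np.hstack([cv2.resize(a,(400,300)),cv2.resize(im,(400,300))]) if 0 else np.vstack([a[60:360,:],im[60:360,:]]))"
```

```text
2.15 [ 0.50293973 -0.08126411  0.27449443] [-3.88677786e-01 -3.11744119e+00 -9.18929858e-04]
[[269.94684027 179.81134835]
 [194.23266124 251.73776975]]
```

View pics/m2.png

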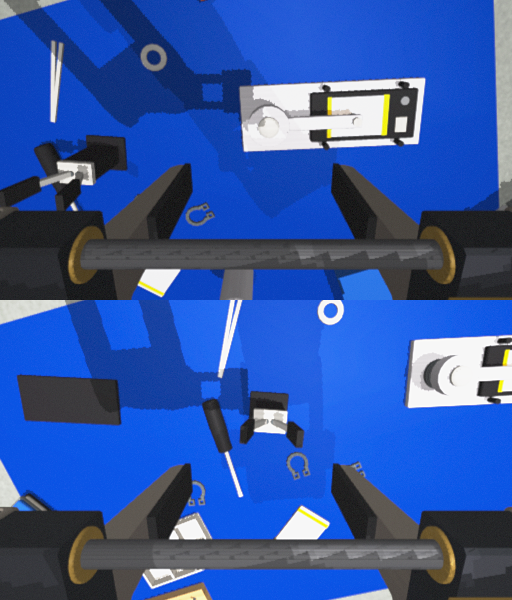

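Wrist views: in w1 the post is at raw (268,187). In w2 the pliers plate is at (270,180), the target ring at (197,252), and the driver is to the left of the stand. Zooming in for pose.

Run:
```python
from h import *
_,_,a=load('w1');_,_,b=load('w2');t=cv2.imread('pics/raw_top0.png')
c=lambda im,x,y,w:cv2.resize(im[y-w*3//8:y+w*3//8,x-w//2:x+w//2],(400,300),interpolation=cv2.INTER_NEAREST)
cv2.imwrite('pics/m3.png',np.vstack([np.hstack([c(b,272,182,80),c(b,204,254,48)]),np.hstack([c(a,266,185,80),c(t,310,190,48)])]))
for n,im,x,y,r,z in(('w2',b,270,180,25,.083),('top',t,241,219,25,.083)):
    p=camera_params('top') if n=='top' else load('w2')[0]
    m=(im[y-r:y+r,x-r:x+r].min(2)>100).astype(np.uint8)
    pts=np.argwhere(m)[:,::-1].astype(np.float32)+[x-r,y-r]
    W=np.array([onz(p,q,z)[:2] for q in pts]);R=cv2.minAreaRect((W*1000).astype(np.float32));print(n,len(pts),R)
```

```text
w2 790 ((512.799072265625, -72.07318115234375), (44.633819580078125, 32.33729934692383), 75.3664779663086)
top 198 ((510.0548400878906, -71.31019592285156), (43.52138900756836, 30.85529136657715), 72.0169448852539)
```

View pics/m3.png

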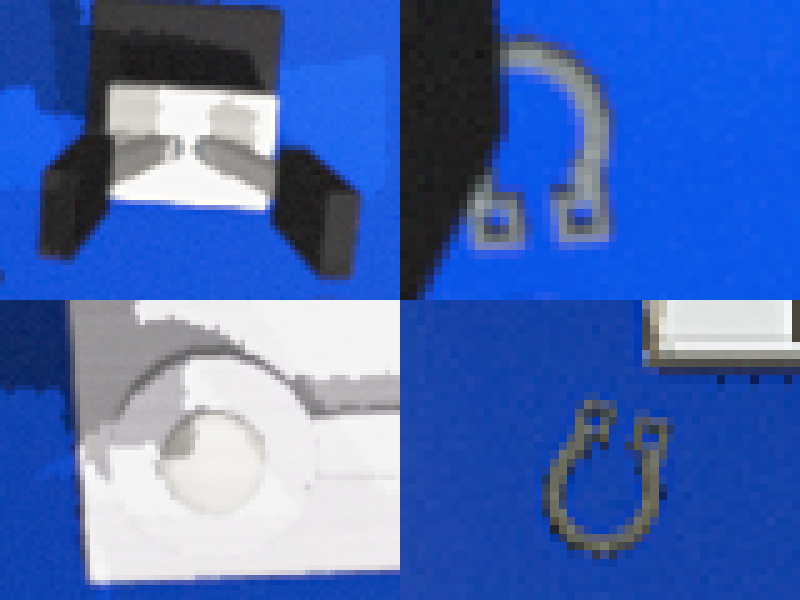

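Crops: the plate's bright rectangle gives centre ≈(0.512,-0.072) and y-axis at 75.4°, and the tool y is already at 75.8°. The ring's lug holes are at about (191.7,262.5) and (202,262) in w2. Now grasp the pliers.

Request:
{"method": "jog_arm", "body": {"motion": [[0.9,0.9,-3.15,0],[0,0,-3.15,0],[0,0,-3.15,0],[0,0,-3.15,0],[0,0,-3.15,0],[0,0,0,0],[0,0,0,0]]}}

```text
time_s: 2.9
ee_pos: [0.5116, -0.0713, 0.1172]
tool_rot: [-0.384, -3.117, -0.0]
force: [0.4, 0.6, 0.2]
grip_width: 0.0917
grip_force: 0.0
```

Request:
{"method": "jog_arm", "body": {"motion": [[0,0,0,0],[0,0,0,0],[0,0,0,0],[0,0,0,0],[0,0,0,0],[0,0,0,0]], "claw": 0, "newtons": 7}}

```text
time_s: 3.5
ee_pos: [0.5125, -0.0729, 0.1182]
tool_rot: [0.387, 3.116, 0.0]
force: [-0.4, -0.6, 7.4]
grip_width: 0.068
grip_force: 7.0
```

Request:
{"method": "jog_arm", "body": {"motion": [[0,0,0.5,0],[0,0,0.5,0],[0,0,1,0],[0,0,0,0],[0,0,0,0]]}}

```text
time_s: 4.0
ee_pos: [0.5118, -0.0727, 0.1375]
tool_rot: [0.387, 3.117, -0.0]
force: [0.3, 0.7, -1.8]
grip_width: 0.0681
grip_force: 7.0
```

Run:
```python
from h import *
p,_,im=load('w2');t=camera_params('top')
def rep(n,p,a,b):
    A,B=onz(p,a,.005),onz(p,b,.005);d=A-B;print(n,A,B,(A+B)/2,np.linalg.norm(d),np.degrees(np.arctan2(d[1],d[0])))
rep('w',p,(201.1,261.5),(190.9,261.9)); rep('t',t,(308.9,186.1),(315.8,187.9))
# ring mask centroid etc in top
m=cv2.imread('pics/raw_top0.png')[165:225,285:335].astype(int)
mask=(m[:,:,0]-m[:,:,2]<70)&(m.max(2)<150); 
n,l,s,c=cv2.connectedComponentsWithStats(mask.astype(np.uint8),connectivity=8)
for i in range(1,n):
    if s[i,4]>20: print(s[i],c[i]+[285,165],onz(t,c[i]+[285,165],.003))
```

```text
w [ 0.64077786 -0.22418578  0.005     ] [ 0.63717718 -0.24163151  0.005     ] [ 0.63897752 -0.23290865  0.005     ] 0.017813435265302862 78.33827862523526
t [ 0.63769698 -0.22355263  0.005     ] [ 0.63567368 -0.24171181  0.005     ] [ 0.63668533 -0.23263222  0.005     ] 0.018271554802833184 83.6423182688687
[30  0 20 16 57] [321.80701754 177.28070175] [ 0.66648598 -0.25390508  0.003     ]
[ 18  19  15  19 113] [309.86725664 193.18584071] [ 0.62002232 -0.22854656  0.003     ]
```

Request:
{"method": "jog_arm", "body": {"motion": [[0,0,2,0],[0,0,2,0],[0,0,2,0],[0,0,0.5,0]]}}

```text
time_s: 4.4
ee_pos: [0.5125, -0.0728, 0.2037]
tool_rot: [0.387, 3.115, -0.0]
force: [0.7, -0.5, -1.7]
grip_width: 0.0681
grip_force: 7.0
```

Request:
{"method": "jog_arm", "body": {"motion": [[2.5,-3.2,0,0.5],[2.5,-3.2,0,0.5],[2.5,-3.2,0,0.5],[2.5,-3.2,0,0.5],[2.5,-3.2,-1,0.3],[0,0,-3,0],[0,0,-3,0],[0,0,0,0]]}}

```text
time_s: 5.2
ee_pos: [0.6331, -0.2317, 0.1264]
tool_rot: [-0.324, -3.116, -0.004]
force: [-0.6, -0.1, -2.1]
grip_width: 0.068
grip_force: 7.0
```

Request:
{"method": "jog_arm", "body": {"motion": [[0,0,0,0],[0,0,0,0]]}}

```text
time_s: 5.4
ee_pos: [0.6375, -0.2327, 0.1336]
tool_rot: [0.324, 3.123, -0.001]
force: [0.8, -0.0, -1.2]
grip_width: 0.0679
grip_force: 7.0
```

Run:
```python
from h import *
p,s,im=snap('w3');print(s['time_s'],s['ee_pos'],s['tool_rot'])
c=np.array(s['ee_pos'])-[0,0,.1]
u=proj(p,[c,[.638,-.2328,.005]]);print(u)
x,y=u[0].astype(int)
cv2.imwrite('pics/m4.png',cv2.resize(im[y-38:y+37,x-50:x+50],(800,600),interpolation=cv2.INTER_CUBIC));print(x-50,y-38)
```

```text
5.4 [ 0.63750454 -0.23274654  0.13355936] [ 3.23813574e-01  3.12287518e+00 -8.30838453e-04]
[[261.44288706 194.51517364]
 [261.51149225 187.81599019]]
211 156
```

View pics/m4.png

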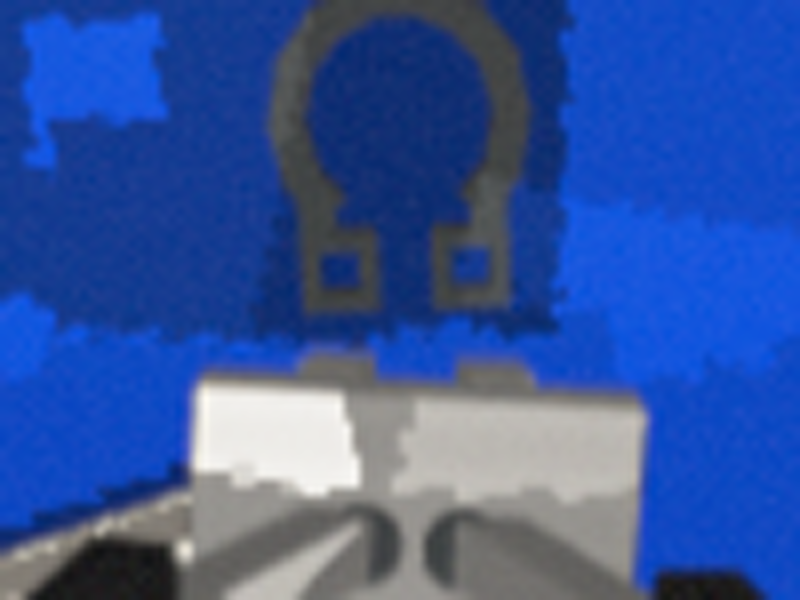

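The w3 crop shows the ring holes at raw (253.2,189.1) and (269.3,188.8), and the two jaw shoulders peeking past the plate at x≈253.3 and 272.9, with upper edge y≈200.4. The pliers sit about 2 mm to the right of the nominal centre, so I'll project the model to quantify that.

```bash
cat >> h.py <<'E'
def tool2w(s,X):
    R=cv2.Rodrigues(np.array(s['tool_rot']))[0]; return np.atleast_2d(X)@R.T+s['ee_pos']
E
python3 - <<'E'
from h import *
p,s,im=load('w3'); H=.1
P=lambda X:np.round(proj(p,tool2w(s,X)),1).tolist()
print('shoulder cam-edge L/R',P([[.004,-.013,H],[.004,-.005,H],[.004,.005,H],[.004,.013,H]]))
print('same face 10mm up',P([[.004,-.009,H-.01],[.004,.009,H-.01]]))
print('pin ends',P([[.0017,-.009,H+.0045],[.0017,.009,H+.0045]]))
for z in (.0425,.0345): print('plate',P([[.015,-.022,H-.0575-(0 if z==.0425 else .008)],[.015,.022,H-.0575-(0 if z==.0425 else .008)]]))
u=np.array([[253.2,189.06],[269.3,188.8]]);A,B=[onz(p,q,.005) for q in u];d=B-A
print(A,B,(A+B)/2,np.linalg.norm(d),np.degrees(np.arctan2(d[1],d[0])))
R=cv2.Rodrigues(np.array(s['tool_rot']))[0];print('tool y ang',np.degrees(np.arctan2(R[1,1],R[0,1])),'tilt',R[:,2]);print('holes mid in tool',R.T@((A+B)/2-s['ee_pos']))
# rows profile of the strip
g=im.astype(int).sum(2); 
for y in range(196,208): print(y,g[y,242:286:1].tolist() if y in(201,202) else '')
for x in (253,254,272,273,259,266): print(x,im[194:210,x].max(1).tolist())
E
```

```text
shoulder cam-edge L/R [[248.3, 190.8], [256.4, 190.8], [266.5, 190.8], [274.5, 190.8]]
same face 10mm up [[252.0, 193.5], [270.8, 193.5]]
pin ends [[252.5, 191.9], [270.3, 191.9]]
plate [[233.3, 196.2], [289.4, 196.3]]
plate [[232.3, 199.1], [290.4, 199.2]]
[ 0.63751891 -0.24199615  0.005     ] [ 0.64082893 -0.2246817   0.005     ] [ 0.63917392 -0.23333892  0.005     ] 0.017627995041989468 79.17727259468613
tool y ang 78.16019745077465 tilt [ 1.90887688e-03 -7.30030911e-04 -9.99997912e-01]
holes mid in tool [-0.00149597 -0.00019576  0.12856271]
196 
197 
198 
199 
200 
201 [312, 309, 305, 305, 299, 319, 351, 332, 319, 316, 316, 314, 310, 309, 295, 310, 298, 301, 290, 298, 286, 275, 290, 292, 293, 304, 307, 311, 315, 316, 311, 317, 317, 314, 317, 302, 293, 281, 285, 284, 286, 282, 287, 285]
202 [314, 314, 313, 311, 316, 315, 331, 318, 317, 317, 314, 319, 325, 313, 296, 298, 308, 306, 304, 306, 305, 297, 286, 305, 283, 311, 294, 297, 311, 312, 315, 314, 307, 311, 325, 340, 302, 290, 279, 271, 304, 285, 308, 281]
203 
204 
205 
206 
207 
253 [80, 104, 112, 117, 139, 168, 133, 107, 109, 106, 134, 203, 236, 238, 238, 240]
254 [78, 105, 113, 119, 137, 143, 133, 104, 112, 105, 114, 143, 159, 168, 195, 235]
272 [103, 115, 144, 188, 197, 193, 174, 132, 107, 111, 109, 123, 166, 191, 191, 188]
273 [105, 112, 117, 146, 189, 195, 176, 135, 106, 110, 108, 124, 166, 188, 189, 191]
259 [113, 115, 117, 127, 158, 189, 197, 200, 184, 141, 110, 132, 150, 152, 151, 149]
266 [94, 127, 165, 195, 197, 198, 195, 198, 190, 163, 117, 139, 179, 192, 192, 189]
```

The plate is about 5 mm and the tips about 10 mm off in -tool x, so the pliers have swung by about 5° in the grip (I stopped too fast). I'll reseat them in the stand with gentle moves and grasp again.

Request:
{"method": "jog_arm", "body": {"motion": [[0,0,0.5,0],[0,0,1,0],[0,0,1.5,0],[0,0,1.5,0],[0,0,1.5,0],[0,0,0.8,-0.5],[0,0,0.4,-0.5]]}}

```text
time_s: 6.15
ee_pos: [0.6371, -0.2328, 0.2057]
tool_rot: [0.353, 3.12, -0.001]
force: [0.3, 0.5, -1.3]
grip_width: 0.0682
grip_force: 7.0
```

Request:
{"method": "jog_arm", "body": {"motion": [[-0.5,0.6,0,0],[-1,1.2,0,0],[-1.5,1.8,0,0],[-1.8,2.2,0,0],[-1.8,2.2,0,0],[-1.8,2.2,0,-0.5],[-1.6,1.9,0,-0.5],[-1.4,1.6,0,-0.3]]}}

```text
time_s: 6.95
ee_pos: [0.5206, -0.0942, 0.2032]
tool_rot: [-0.387, -3.116, -0.0]
force: [-0.9, -0.1, -1.5]
grip_width: 0.0684
grip_force: 7.0
```

Request:
{"method": "jog_arm", "body": {"motion": [[-1,1.2,0,0],[-0.6,0.8,0,0],[-0.3,0.4,0,0],[0,0,0,0],[0,0,0,0]]}}

```text
time_s: 7.45
ee_pos: [0.5042, -0.0719, 0.2041]
tool_rot: [0.387, 3.117, -0.0]
force: [0.4, -0.3, -1.5]
grip_width: 0.0679
grip_force: 7.0
```

Run:
```python
from h import *
p,s,im=snap('w4');print(s['time_s'],s['ee_pos'],s['tool_rot'])
print([im[190:215,x].max(1).tolist() for x in (256,259,266,269)])
H=.1
P=lambda X:np.round(proj(p,tool2w(s,X)),1).tolist()
print(P([[.015,-.022,H-.0575],[.015,.022,H-.0655]]))
g=im.astype(int).sum(2)
print(g[208,225:300].tolist())
# stand opening as measured earlier
sR=[(.512,-.072,.075)];print(proj(p,sR))
cv2.imwrite('pics/m5.png',cv2.resize(im[145:220,211:311],(800,600),interpolation=cv2.INTER_CUBIC))
```

```text
7.45 [ 0.50415296 -0.07194902  0.2041271 ] [ 3.87018225e-01  3.11715228e+00 -2.75548936e-04]
[[34, 37, 35, 30, 35, 29, 31, 32, 32, 32, 34, 53, 91, 117, 117, 126, 163, 220, 226, 222, 220, 219, 218, 219, 220], [35, 33, 32, 36, 34, 31, 35, 30, 30, 32, 28, 34, 37, 55, 86, 119, 159, 218, 226, 222, 221, 218, 218, 219, 220], [35, 34, 34, 35, 36, 30, 34, 32, 25, 39, 33, 31, 34, 46, 75, 107, 145, 193, 221, 223, 222, 218, 219, 221, 219], [35, 29, 33, 34, 34, 36, 30, 33, 36, 33, 30, 35, 62, 96, 115, 119, 138, 180, 219, 224, 222, 219, 217, 219, 218]]
[[233.3, 196.2], [290.4, 199.2]]
[326, 322, 321, 322, 315, 325, 328, 317, 326, 376, 621, 757, 745, 741, 741, 741, 741, 741, 741, 741, 741, 741, 741, 744, 744, 744, 744, 744, 750, 687, 660, 669, 667, 666, 669, 665, 668, 664, 663, 658, 659, 654, 652, 652, 646, 647, 648, 643, 645, 641, 644, 639, 638, 630, 629, 618, 614, 597, 576, 561, 550, 538, 520, 515, 500, 492, 459, 366, 342, 340, 340, 348, 339, 336, 334]
[[263.11242631 194.11382636]]
```

View pics/m5.png

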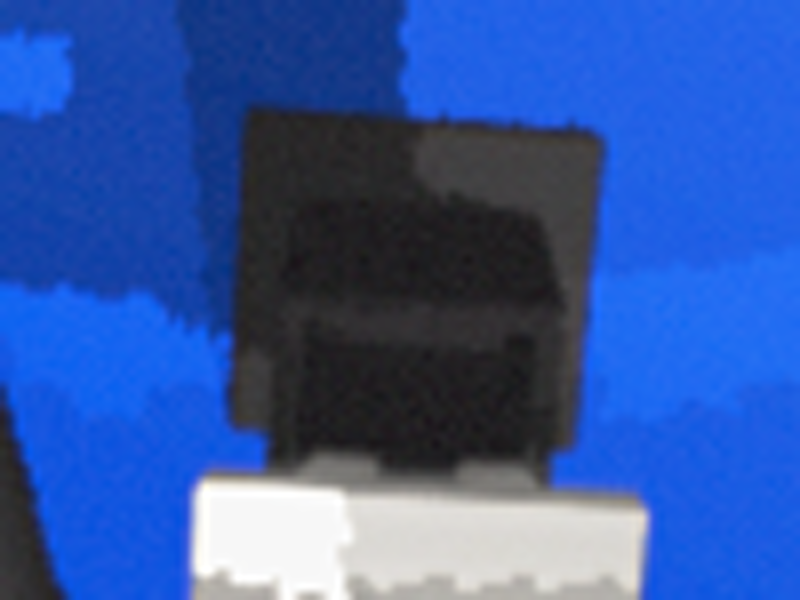

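The w4 crop shows the plate front edge at raw y≈206, the shoulders at (253,203) and (273,203), and the stand well behind, laterally in line (well centre x≈263.4, plate mid 263). I'll compare this plate edge with the pre-grasp image from the same camera so bias cancels.

Run:
```python
from h import *
p,s,im=load('w2')
print([im[160:178,x].max(1).tolist() for x in (262,270,278)])
R=cv2.Rodrigues(np.array(s['tool_rot']))[0]
A=onz(p,(270,168.5),.083); g=np.array([.512,-.0727,.1178]); print('edge rel TCP at grasp',R.T@(A-g))
p,s,im=load('w4')
for z in(.080,.083,.086):
  A=onz(p,(263,206),s['ee_pos'][2]-.1178+z); print('now',cv2.Rodrigues(np.array(s['tool_rot']))[0].T@(A-s['ee_pos']))
# stand rim near/far inner edge in w4
for y in(182,184.5): print('rim',onz(p,(263,y),.075))
```

```text
[[40, 35, 30, 31, 30, 29, 33, 33, 72, 151, 213, 216, 213, 210, 209, 216, 217, 211], [41, 37, 32, 36, 28, 35, 34, 27, 37, 102, 231, 251, 248, 247, 247, 247, 247, 248], [64, 60, 38, 34, 29, 32, 32, 31, 32, 70, 158, 231, 228, 211, 207, 207, 212, 215]]
edge rel TCP at grasp [0.01621472 0.00067666 0.03480181]
now [0.00848596 0.00129319 0.03779541]
now [0.00946546 0.0012768  0.0347949 ]
now [0.01044495 0.0012604  0.03179439]
rim [ 0.4986728  -0.06879981  0.075     ]
rim [ 0.50139052 -0.06947846  0.075     ]
```

Confirmed: the plate has swung ~6.7 mm from its position at grasp. I'll enter the well with the tips offset, then straighten against the wall and let the rim level the plate.

Request:
{"method": "jog_arm", "body": {"motion": [[-0.4,0.1,-0.5,0],[0,0,-1,0],[0,0,-1.2,0],[0,0,-1.2,0],[0,0,-1,0],[0.2,-0.05,-0.8,0],[0.2,-0.05,-0.8,0],[0.2,-0.05,-0.6,0]]}}

```text
time_s: 8.3
ee_pos: [0.5058, -0.0722, 0.1323]
tool_rot: [-0.387, -3.117, 0.0]
force: [-0.7, -1.3, -2.3]
grip_width: 0.0682
grip_force: 7.0
```

Request:
{"method": "jog_arm", "body": {"motion": [[0.2,-0.05,-0.5,0],[0.2,-0.05,-0.5,0],[0.1,-0.02,-0.2,0],[0.05,0,0,0]]}}

```text
time_s: 8.7
ee_pos: [0.5111, -0.0733, 0.1209]
tool_rot: [-0.387, -3.117, 0.0]
force: [0.2, -0.0, -1.9]
grip_width: 0.0681
grip_force: 7.0
```

Request:
{"method": "jog_arm", "body": {"motion": [[0,0,-0.1,0],[0,0,-0.1,0],[0,0,-0.1,0],[0,0,0,0]]}}

```text
time_s: 9.1
ee_pos: [0.5123, -0.0734, 0.119]
tool_rot: [0.387, 3.115, 0.0]
force: [-0.2, 0.6, 4.3]
grip_width: 0.0683
grip_force: 7.0
```

Request:
{"method": "jog_arm", "body": {"motion": [[0,0,0,0],[0,0,0,0],[0,0,0,0],[0,0,0,0],[0,0,0,0]], "claw": 1}}

```text
time_s: 9.6
ee_pos: [0.511, -0.0733, 0.118]
tool_rot: [-0.387, -3.117, 0.0]
force: [-0.8, 0.3, -0.1]
grip_width: 0.0919
grip_force: 0.0
```

Run:
```python
from h import *
p,s,im=snap('w5');print(s['time_s'],s['ee_pos'])
R=cv2.Rodrigues(np.array(s['tool_rot']))[0]
for x in (245,255,262,270,280):
    c=im[180:215,x].max(1).astype(int);i=np.argmax(c>170);y=180+i-.5; print(x,y,R.T@(onz(p,(x,y),.083)-s['ee_pos']))
print(im[206,225:300].max(1).tolist())
```

```text
9.6 [ 0.51097319 -0.07331722  0.1179635 ]
245 202.5 [ 0.01219136 -0.01242934  0.03496809]
255 202.5 [ 0.0121993  -0.00481456  0.0349676 ]
262 202.5 [0.01220486 0.00051549 0.03496725]
270 203.5 [0.01141297 0.00661397 0.0349666 ]
280 204.5 [0.01062111 0.01425036 0.03496586]
[246, 246, 246, 246, 246, 246, 248, 251, 125, 196, 255, 249, 247, 247, 247, 247, 247, 247, 247, 247, 247, 247, 247, 247, 247, 247, 247, 247, 247, 247, 248, 248, 248, 248, 248, 248, 248, 248, 248, 248, 248, 248, 248, 248, 249, 249, 227, 222, 224, 224, 223, 223, 222, 222, 224, 224, 224, 223, 224, 223, 222, 221, 221, 221, 220, 218, 234, 247, 247, 246, 246, 246, 246, 246, 246]
```

Request:
{"method": "jog_arm", "body": {"motion": [[0.1,0,0,-1.5],[0,0,0,-1.5],[0,0,0,0],[0,0,0,0]]}}

```text
time_s: 10.05
ee_pos: [0.5121, -0.0733, 0.1181]
tool_rot: [-0.468, -3.106, 0.0]
force: [-0.1, 0.6, 0.1]
grip_width: 0.0922
grip_force: 0.0
```

```bash
cat >> h.py <<'E'
def edge(name,cam='wrist'):
    """front upper edge of the plate: line fit, in tool frame at its nominal depth"""
    p,s,im=snap(name); R=cv2.Rodrigues(np.array(s['tool_rot']))[0]
    pts=[]
    for x in range(240,286):
        c=im[185:220,x].max(1).astype(float); i=np.argmax(c>170); t=i-(c[i]-170)/max(c[i]-c[i-1],1); pts.append((x,185+t))
    pts=np.array(pts);k=np.polyfit(pts[:,0],pts[:,1],1);r=pts[:,1]-np.polyval(k,pts[:,0]);k=np.polyfit(*pts[abs(r-np.median(r))<.7].T,1)
    h=s['ee_pos'][2]-.035
    A,B=[R.T@(onz(p,(x,np.polyval(k,x)),h)-s['ee_pos']) for x in(240,285)]
    print(name,s['time_s'],np.round(s['ee_pos'],4),'toolyang',round(np.degrees(np.arctan2(R[1,1],R[0,1])),2),'row@263',round(np.polyval(k,263),2),'slope',round(np.degrees(np.arctan(k[0])),2),'edge x',np.round((A+B)[0]*500,2),'yaw',np.round(np.degrees(np.arctan2(B[0]-A[0],B[1]-A[1])),2))
    q=[im[y,225:300].max(1).tolist() for y in(int(np.polyval(k,263))+3,)]
    return p,s,im
E
python3 -c "
from h import *
edge('w6')"
```

```text
w6 10.05 [ 0.5121 -0.0733  0.1181] toolyang 72.85 row@263 201.79 slope 1.19 edge x 12.76 yaw -1.19
```

Request:
{"method": "jog_arm", "body": {"motion": [[0,0,0,0],[0,0,0,0],[0,0,0,0],[0,0,0,0],[0,0,0,0],[0,0,0,0]], "claw": 0, "newtons": 7}}

```text
time_s: 10.7
ee_pos: [0.5122, -0.0733, 0.1181]
tool_rot: [0.469, 3.106, 0.0]
force: [-0.1, 0.8, 0.3]
grip_width: 0.0673
grip_force: 7.0
```

```bash
python3 -c "
from h import *
edge('w7')"
```

```text
w7 10.7 [ 0.5122 -0.0733  0.1181] toolyang 72.84 row@263 201.25 slope 0.44 edge x 13.22 yaw -0.41
```

Request:
{"method": "jog_arm", "body": {"motion": [[0,0,0.2,0],[0,0,0.4,0],[0,0,0.4,0],[0,0,0.4,0],[0,0,0.4,0],[0,0,0.2,0],[0,0,0,0],[0,0,0,0]]}}

```text
time_s: 11.55
ee_pos: [0.5121, -0.0733, 0.1381]
tool_rot: [0.469, 3.106, -0.0]
force: [0.5, 0.4, -2.4]
grip_width: 0.0677
grip_force: 7.0
```

```bash
python3 -c "
from h import *
edge('w8')"
```

```text
w8 11.55 [ 0.5121 -0.0733  0.1381] toolyang 72.84 row@263 202.1 slope 1.46 edge x 12.54 yaw -1.47
```

Request:
{"method": "jog_arm", "body": {"motion": [[0,0,0.4,0],[0,0,0.9,0],[0,0,1.3,0],[0,0,1.3,0],[0,0,1.3,0],[0,0,0.8,0],[0,0,0.4,0]]}}

```text
time_s: 12.3
ee_pos: [0.5126, -0.0734, 0.2035]
tool_rot: [0.468, 3.105, -0.0]
force: [0.8, 0.7, -2.1]
grip_width: 0.0677
grip_force: 7.0
```

Request:
{"method": "jog_arm", "body": {"motion": [[0.3,-0.4,0,0.2],[0.7,-0.9,0,0.5],[1.2,-1.5,0,0.8],[1.6,-2.1,0,1],[1.7,-2.2,0,1],[1.7,-2.2,0,1],[1.7,-2.2,0,0.8],[1.5,-1.9,0,0.5]]}}

```text
time_s: 13.1
ee_pos: [0.6169, -0.2093, 0.2009]
tool_rot: [-0.31, -3.125, 0.0]
force: [0.4, 0.1, -1.7]
grip_width: 0.0675
grip_force: 7.0
```

Request:
{"method": "jog_arm", "body": {"motion": [[1.1,-1.4,-0.4,0.3],[0.7,-0.9,-0.9,0.2],[0.4,-0.4,-1.4,0],[0,0,-1.6,0],[0,0,-1.6,0],[0,0,-1,0],[0,0,-0.5,0],[0,0,-0.2,0]]}}

```text
time_s: 13.9
ee_pos: [0.6378, -0.2339, 0.1255]
tool_rot: [-0.296, -3.127, -0.0]
force: [-0.3, 1.3, -1.4]
grip_width: 0.0679
grip_force: 7.0
```

Request:
{"method": "jog_arm", "body": {"motion": [[0,0,0,0],[0,0,0,0]]}}

```text
time_s: 14.1
ee_pos: [0.6386, -0.2344, 0.1268]
tool_rot: [0.297, 3.126, -0.0]
force: [-0.2, 0.0, -1.6]
grip_width: 0.0679
grip_force: 7.0
```

Run:
```python
from h import *
p,s,im=edge('w9')
cv2.imwrite('pics/m6.png',cv2.resize(im[145:220,211:311],(800,600),interpolation=cv2.INTER_CUBIC))
```

```text
w9 14.1 [ 0.6386 -0.2344  0.1268] toolyang 79.15 row@263 202.45 slope 0.55 edge x 12.25 yaw -0.51
```

View pics/m6.png

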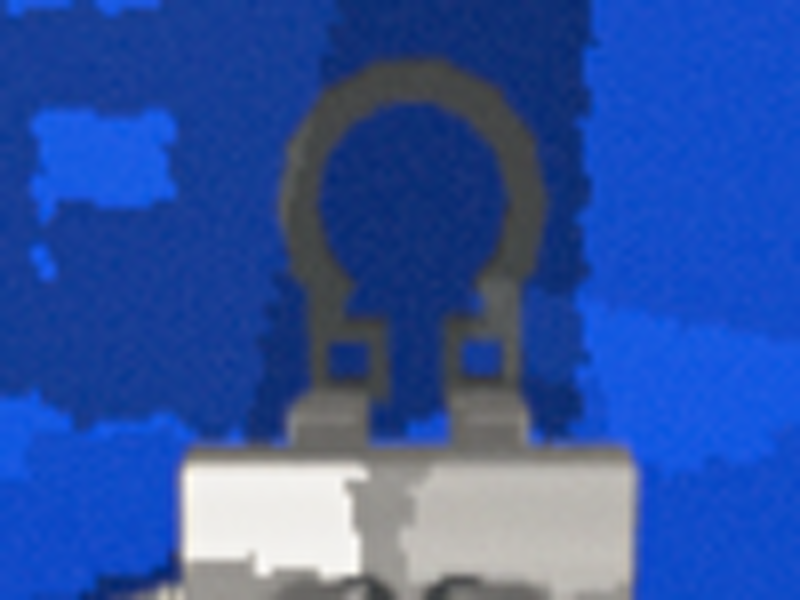

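The w9 crop shows the ring holes at raw (254.3,189.2) and (270.8,189.2), and the jaw shoulder ends just in front at x≈252.3 and 272, lower edge y≈193.4. The pliers are now upright. The jaw spacing looks slightly wide, so I'll test a lighter grip and compute the correction.

Request:
{"method": "jog_arm", "body": {"motion": [[0,0,0,0],[0,0,0,0],[0,0,0,0]], "newtons": 5}}

```text
time_s: 14.45
ee_pos: [0.6382, -0.2344, 0.1263]
tool_rot: [0.297, 3.127, -0.0]
force: [-0.2, 0.9, -1.1]
grip_width: 0.0683
grip_force: 5.0
```

Run:
```python
from h import *
a=load('w9')
p,s,im=edge('w10')
for n,i in(('w9',a[2]),('w10',im)):
    print(n,[i[y,244:281].max(1).tolist() for y in(195,198)])
R=cv2.Rodrigues(np.array(s['tool_rot']))[0]
m=R.T@(onz(p,(262.95,189.2),.005)-s['ee_pos']);print('hole mid tool',m)
d=.1006
for X in([.0013,0,d],[.0013,.001,d],[.0013,-.009,d],[.0013,.009,d]): print(X,proj(p,tool2w(s,[X])))
print('y axis',R[:,1],'x',R[:,0])
```

```text
w10 14.45 [ 0.6382 -0.2344  0.1263] toolyang 79.14 row@263 202.37 slope 0.35 edge x 12.33 yaw -0.31
w9 [[116, 114, 121, 117, 104, 102, 107, 105, 107, 107, 109, 107, 98, 102, 101, 105, 115, 115, 116, 115, 116, 115, 109, 100, 112, 109, 106, 110, 104, 106, 105, 104, 109, 118, 116, 115, 115], [115, 116, 121, 134, 110, 109, 108, 107, 105, 109, 106, 103, 97, 110, 117, 118, 117, 136, 197, 201, 203, 204, 194, 125, 103, 108, 108, 108, 107, 106, 107, 112, 130, 146, 143, 119, 115]]
w10 [[117, 118, 117, 117, 109, 110, 108, 106, 109, 108, 107, 106, 101, 88, 88, 101, 117, 116, 116, 115, 117, 113, 98, 95, 106, 109, 112, 113, 105, 104, 108, 104, 108, 118, 118, 116, 116], [116, 116, 121, 132, 107, 107, 107, 111, 108, 107, 107, 106, 98, 112, 119, 118, 117, 138, 198, 202, 203, 203, 193, 126, 101, 108, 110, 108, 108, 109, 107, 114, 130, 125, 124, 151, 148]]
hole mid tool [1.07438017e-04 1.60375224e-03 1.21326495e-01]
[0.0013, 0, 0.1006] [[261.43766301 193.30436296]]
[0.0013, 0.001, 0.1006] [[262.44131781 193.30534805]]
[0.0013, -0.009, 0.1006] [[252.40495635 193.29549732]]
[0.0013, 0.009, 0.1006] [[270.47070554 193.31322893]]
y axis [ 1.88396013e-01  9.82093141e-01 -6.87316492e-05] x [-9.82093092e-01  1.88395980e-01 -3.36992683e-04]
```

Request:
{"method": "jog_arm", "body": {"motion": [[-0.12,0.08,0,0],[-0.13,0.09,0,0],[0,0,-0.4,0],[0,0,-0.5,0],[0,0,-0.3,0],[0,0,-0.2,0],[0,0,0,0],[0,0,0,0]]}}

```text
time_s: 15.3
ee_pos: [0.6356, -0.2327, 0.112]
tool_rot: [-0.297, -3.127, 0.0]
force: [0.5, -0.5, -1.0]
grip_width: 0.0679
grip_force: 5.0
```

Run:
```python
from h import *
p,s,im=edge('w11')
cv2.imwrite('pics/m7.png',cv2.resize(im[145:220,211:311],(800,600),interpolation=cv2.INTER_CUBIC))
for y in range(180,204,2): print(y,im[y,240:284].astype(int).sum(1).tolist())
```

```text
w11 15.3 [ 0.6356 -0.2327  0.112 ] toolyang 79.14 row@263 202.03 slope 0.79 edge x 12.57 yaw -0.77
180 [287, 289, 284, 284, 268, 260, 261, 263, 257, 244, 227, 211, 219, 221, 223, 223, 231, 226, 221, 230, 218, 204, 221, 229, 229, 216, 227, 213, 226, 226, 216, 218, 225, 250, 255, 258, 262, 255, 236, 229, 224, 223, 223, 227]
182 [282, 282, 291, 290, 287, 268, 262, 264, 257, 254, 227, 221, 222, 202, 231, 222, 222, 217, 220, 220, 220, 217, 220, 230, 222, 226, 223, 221, 216, 224, 217, 226, 222, 259, 259, 257, 259, 263, 235, 221, 219, 230, 213, 222]
184 [285, 283, 277, 223, 233, 251, 259, 260, 265, 258, 243, 220, 227, 231, 231, 234, 225, 217, 218, 221, 232, 220, 226, 216, 226, 212, 228, 235, 217, 233, 236, 246, 300, 305, 265, 258, 260, 253, 217, 231, 227, 217, 222, 230]
186 [273, 273, 276, 234, 215, 226, 239, 258, 269, 256, 261, 256, 227, 216, 222, 216, 222, 218, 216, 230, 220, 218, 215, 227, 208, 228, 228, 217, 223, 232, 278, 311, 327, 317, 315, 305, 267, 253, 246, 248, 221, 220, 214, 220]
188 [293, 286, 221, 237, 221, 225, 222, 249, 262, 258, 260, 261, 260, 238, 228, 231, 221, 221, 218, 2
[... 998 characters left out ...]
 220, 219, 218, 222, 224]
198 [236, 221, 215, 224, 209, 228, 304, 457, 394, 395, 386, 395, 384, 388, 388, 380, 351, 285, 229, 218, 227, 211, 230, 222, 218, 249, 273, 343, 375, 393, 397, 392, 386, 393, 388, 418, 481, 331, 217, 219, 209, 215, 217, 204]
200 [338, 319, 314, 314, 313, 311, 335, 413, 402, 385, 382, 382, 380, 382, 382, 381, 369, 336, 321, 315, 319, 322, 314, 308, 320, 323, 331, 369, 386, 393, 394, 398, 395, 387, 399, 399, 437, 365, 329, 329, 325, 325, 319, 324]
202 [515, 524, 529, 522, 521, 521, 525, 522, 522, 516, 521, 520, 528, 523, 506, 504, 494, 446, 437, 441, 440, 445, 444, 439, 441, 479, 474, 478, 491, 486, 490, 486, 489, 488, 484, 485, 486, 487, 469, 468, 474, 486, 486, 489]
```

Request:
{"method": "jog_arm", "body": {"motion": [[0,0,-0.1,0],[0,0,-0.1,0],[0,0,-0.1,0],[0,0,0,0]]}}

```text
time_s: 15.75
ee_pos: [0.6355, -0.2326, 0.1089]
tool_rot: [-0.297, -3.127, -0.0]
force: [0.3, 1.3, -1.7]
grip_width: 0.0679
grip_force: 5.0
```

Request:
{"method": "jog_arm", "body": {"motion": [[0,0,-0.1,0],[0,0,-0.1,0],[0,0,0,0]]}}

```text
time_s: 16.05
ee_pos: [0.6355, -0.2326, 0.1069]
tool_rot: [-0.297, -3.127, -0.0]
force: [0.6, -0.3, -1.8]
grip_width: 0.0685
grip_force: 5.0
```

Request:
{"method": "jog_arm", "body": {"motion": [[0,0,-0.05,0],[0,0,-0.05,0],[0,0,0,0]]}}

```text
time_s: 16.35
ee_pos: [0.6358, -0.2327, 0.1063]
tool_rot: [0.297, 3.127, -0.0]
force: [0.3, 0.2, -0.1]
grip_width: 0.0678
grip_force: 5.0
```

Request:
{"method": "jog_arm", "body": {"motion": [[0,0,-0.05,0],[0,0,0,0],[0,0,0,0]]}}

```text
time_s: 16.65
ee_pos: [0.636, -0.2327, 0.106]
tool_rot: [0.297, 3.127, -0.0]
force: [0.0, 0.3, 3.6]
grip_width: 0.0678
grip_force: 5.0
```

Shoulders are on the lugs (contact at tip z≈5.4 mm), so the pins are in the holes. Now squeeze gradually while raising to offset the sinking tips.

Request:
{"method": "jog_arm", "body": {"motion": [[0,0,0.05,0],[0,0,0,0],[0,0,0,0]], "newtons": 12}}

```text
time_s: 16.95
ee_pos: [0.636, -0.2328, 0.1066]
tool_rot: [0.297, 3.127, -0.001]
force: [0.3, -0.5, 5.0]
grip_width: 0.0624
grip_force: 12.0
```

Request:
{"method": "jog_arm", "body": {"motion": [[0,0,0.05,0],[0,0,0,0],[0,0,0,0]], "newtons": 16}}

```text
time_s: 17.25
ee_pos: [0.636, -0.2326, 0.1071]
tool_rot: [0.297, 3.127, 0.0]
force: [0.6, 1.1, 5.5]
grip_width: 0.0577
grip_force: 16.0
```

Request:
{"method": "jog_arm", "body": {"motion": [[0,0,0.06,0],[0,0,0,0],[0,0,0,0]], "newtons": 20}}

```text
time_s: 17.55
ee_pos: [0.6361, -0.232, 0.1078]
tool_rot: [0.297, 3.127, 0.001]
force: [-0.2, 3.3, 7.8]
grip_width: 0.0443
grip_force: 20.0
```

Request:
{"method": "jog_arm", "body": {"motion": [[0,0,0.05,0],[0,0,0.05,0],[0,0,0,0],[0,0,0,0]], "newtons": 25}}

```text
time_s: 17.95
ee_pos: [0.6356, -0.2324, 0.108]
tool_rot: [-0.297, -3.127, -0.001]
force: [1.5, 1.8, 0.8]
grip_width: 0.0408
grip_force: 25.0
```

Request:
{"method": "jog_arm", "body": {"motion": [[0,0,0.1,0],[0,0,0.2,0],[0,0,0.4,0],[0,0,0.6,0],[0,0,0.6,0],[0,0,0.4,0],[0,0,0.2,0],[0,0,0,0]]}}

```text
time_s: 18.75
ee_pos: [0.6358, -0.2327, 0.1337]
tool_rot: [0.297, 3.127, -0.0]
force: [0.6, -0.1, -1.8]
grip_width: 0.0409
grip_force: 25.0
```

Run:
```python
from h import *
p,s,im=edge('w12')
cv2.imwrite('pics/m8.png',cv2.resize(im[145:220,211:311],(800,600),interpolation=cv2.INTER_CUBIC))
```

```text
w12 18.75 [ 0.6358 -0.2327  0.1337] toolyang 79.15 row@263 194.61 slope 4.07 edge x 18.5 yaw -4.17
```

View pics/m8.png

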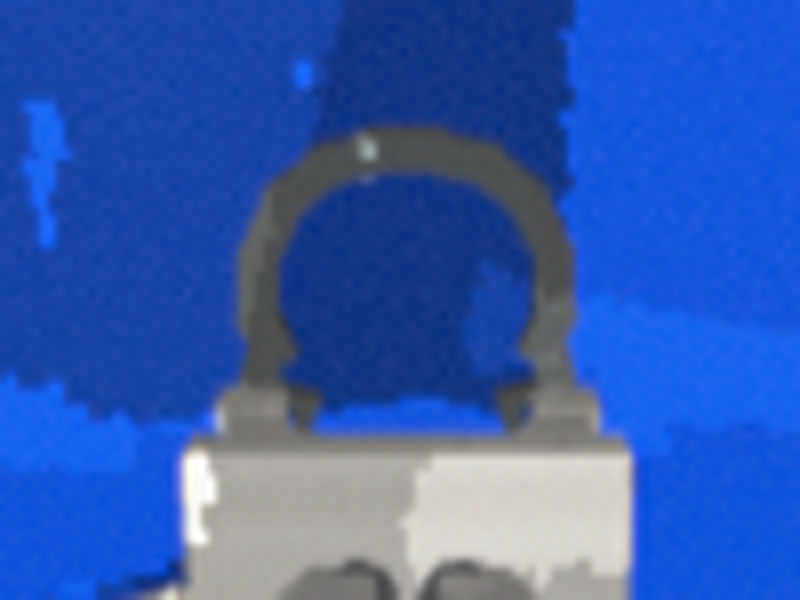

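The w12 crop shows the ring spread and lifted level: inner width 280→530 in the crop (≈31 mm), lugs under the shoulders at raw y≈193.5, back inner edge at raw y≈166.4. Now compute the shift to the post.

Run:
```python
from h import *
t=camera_params('top');sc=camera_params('scene');w1,s1,_=load('w1')
a=[(t,(136.7,203.1)),(sc,(398.5,267.1)),(w1,(267.9,187.1))]
print('tri3',tri(a),'tri top+scene',tri(a[:2]),'top+w',tri([a[0],a[2]]),'sc+w',tri(a[1:]))
for z in(.060,.065,.07,.075): print(z,[np.round(onz(p,u,z)[:2],4) for p,u in a])
# hub top: fit z by making hub/post concentric & size? hub width in w1 crop
p,s,im=load('w12');R=cv2.Rodrigues(np.array(s['tool_rot']))[0];zt=s['ee_pos'][2]-.1026
for u in((261.2,166.4),(245.9,179),(277.1,179),(261.2,161)): print(u,np.round(R.T@(onz(p,u,zt)-s['ee_pos']),4))
```

```text
tri3 [0.5189565  0.18857861 0.06388816] tri top+scene [0.51869625 0.18905278 0.06351989] top+w [0.51771057 0.18784982 0.06980773] sc+w [0.51925789 0.18817355 0.06366341]
0.06 [array([0.519 , 0.1905]), array([0.5149, 0.1872]), array([0.5203, 0.1875])]
0.065 [array([0.5183, 0.1891]), array([0.5207, 0.1893]), array([0.5191, 0.1877])]
0.07 [array([0.5175, 0.1877]), array([0.5265, 0.1913]), array([0.5178, 0.1879])]
0.075 [array([0.5168, 0.1864]), array([0.5323, 0.1933]), array([0.5166, 0.1881])]
(261.2, 166.4) [ 0.028  -0.0002  0.1026]
(245.9, 179) [ 0.0154 -0.0154  0.1026]
(277.1, 179) [0.0155 0.0155 0.1026]
(261.2, 161) [ 0.0333 -0.0003  0.1026]
```

Request:
{"method": "jog_arm", "body": {"motion": [[0,0,0.3,0],[0,0,0.7,0],[0,0,1.2,0],[0,0,1.5,0],[0,0,1.5,0],[0,0,1,0],[0,0,0.6,0],[0,0,0.3,0]]}}

```text
time_s: 19.6
ee_pos: [0.6358, -0.2327, 0.2052]
tool_rot: [0.297, 3.126, -0.0]
force: [0.2, 0.2, -1.5]
grip_width: 0.041
grip_force: 25.0
```

Request:
{"method": "jog_arm", "body": {"motion": [[-0.12,0.5,0,0],[-0.3,1.2,0,0],[-0.5,1.9,0,0],[-0.7,2.7,0,0],[-0.9,3.5,0,0],[-0.95,3.9,0,0],[-0.95,3.9,0,0],[-0.95,3.9,0,0]]}}

```text
time_s: 20.4
ee_pos: [0.5802, -0.0149, 0.2038]
tool_rot: [-0.297, -3.127, -0.001]
force: [0.5, 0.7, -2.5]
grip_width: 0.0406
grip_force: 25.0
```

Request:
{"method": "jog_arm", "body": {"motion": [[-0.95,3.9,0,0],[-0.95,3.9,0,0],[-0.9,3.5,0,0],[-0.7,2.9,0,0],[-0.55,2.3,0,0],[-0.4,1.75,0,0],[-0.25,1.15,0,0],[-0.18,0.7,0,0]]}}

```text
time_s: 21.2
ee_pos: [0.532, 0.1847, 0.204]
tool_rot: [-0.295, -3.127, 0.0]
force: [-0.1, -0.2, -1.9]
grip_width: 0.041
grip_force: 25.0
```

Request:
{"method": "jog_arm", "body": {"motion": [[0,0.1,-0.3,0],[0,0,-0.5,0],[0,0,-0.4,0],[0,0,-0.2,0],[0,0,0,0],[0,0,0,0],[0,0,0,0]]}}

```text
time_s: 21.9
ee_pos: [0.5333, 0.1843, 0.1904]
tool_rot: [0.298, 3.127, 0.0]
force: [-0.5, -0.1, -1.5]
grip_width: 0.041
grip_force: 25.0
```

Run:
```python
from h import *
p,s,im=snap('w13');print(s['time_s'],s['ee_pos'],s['tool_rot'])
sc=read_camera('scene')[:,:,::-1];cv2.imwrite('pics/raw_s13.png',sc)
q=proj(camera_params('scene'),[[.519,.188,.08]])[0].astype(int)
A=cv2.resize(im[135:210,211:311],(800,600),interpolation=cv2.INTER_CUBIC)[:420]
B=cv2.resize(sc[q[1]-20:q[1]+25,q[0]-50:q[0]+50],(400,180),interpolation=cv2.INTER_CUBIC)
C=np.zeros((600,800,3),np.uint8);C[:420]=A;C[420:,:400]=B
cv2.imwrite('pics/m9.png',C);print(q)
```

```text
21.9 [0.53333502 0.1842721  0.19035423] [2.97584184e-01 3.12714284e+00 2.01920836e-04]
[399 260]
```

View pics/m9.png

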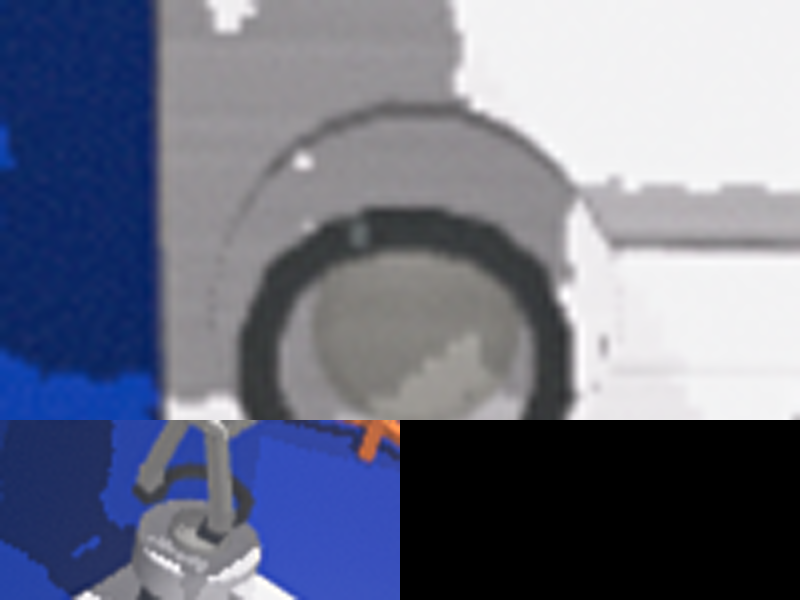

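The w13 crop shows the spread ring (inner left/right at crop 280/533, mid 406) just over the post disc (312–520, mid 416, lower edge at 415). The scene inset shows the ring hanging level on the pins above the hub.

Run:
```python
from h import *
p,s,im=load('w13');R=cv2.Rodrigues(np.array(s['tool_rot']))[0]
T=lambda u,z:np.round(1000*(R.T@(onz(p,u,z)-s['ee_pos'])),1)
zt=s['ee_pos'][2]-.1026
print('ring L,R',T((211+280/8,135+340/8),zt),T((211+533/8,135+340/8),zt),'back inner',T((261.3,135+248/8),zt))
for z in(.058,.061,.064): print(z,'post far',T((262.5,186.4),z),'L',T((211+312/8-.5,174),z),'R',T((211+520/8-.5,174),z))
```

```text
ring L,R [ 17.  -15.3 102.6] [ 17.   15.9 102.6] back inner [ 28.5  -0.2 102.6]
0.058 post far [  0.5   1.1 132.4] L [ 14.4 -13.1 132.3] R [ 14.4  15.3 132.4]
0.061 post far [  1.2   1.1 129.4] L [ 15.  -13.  129.3] R [ 15.   15.1 129.4]
0.064 post far [  2.    1.1 126.4] L [ 15.6 -12.9 126.3] R [ 15.7  15.  126.4]
```

Request:
{"method": "jog_arm", "body": {"motion": [[-0.05,0.1,-0.3,0],[0,0,-0.4,0],[0,0,-0.4,0],[0,0,-0.2,0],[0,0,-0.1,0],[0,0,-0.1,0],[0,0,0,0],[0,0,0,0]]}}

```text
time_s: 22.8
ee_pos: [0.5327, 0.1854, 0.1753]
tool_rot: [0.297, 3.127, 0.0]
force: [-1.2, 0.4, -2.2]
grip_width: 0.0409
grip_force: 25.0
```

Request:
{"method": "jog_arm", "body": {"motion": [[0,0,-0.15,0],[0,0,-0.15,0],[0,0,0,0]]}}

```text
time_s: 23.1
ee_pos: [0.5325, 0.1853, 0.1719]
tool_rot: [-0.297, -3.127, 0.0]
force: [-0.2, -0.7, -1.7]
grip_width: 0.041
grip_force: 25.0
```

Request:
{"method": "jog_arm", "body": {"motion": [[0,0,-0.1,0],[0,0,-0.1,0],[0,0,0,0]]}}

```text
time_s: 23.4
ee_pos: [0.5325, 0.1853, 0.17]
tool_rot: [-0.297, -3.127, 0.0]
force: [0.4, 0.3, -2.6]
grip_width: 0.0413
grip_force: 25.0
```

Request:
{"method": "jog_arm", "body": {"motion": [[0,0,-0.1,0],[0,0,-0.1,0],[0,0,0,0]]}}

```text
time_s: 23.7
ee_pos: [0.5326, 0.1854, 0.1681]
tool_rot: [-0.297, -3.127, 0.0]
force: [0.9, -0.4, -1.5]
grip_width: 0.041
grip_force: 25.0
```

Request:
{"method": "jog_arm", "body": {"motion": [[0,0,-0.1,0],[0,0,-0.1,0],[0,0,0,0]]}}

```text
time_s: 24.0
ee_pos: [0.5327, 0.1854, 0.1662]
tool_rot: [0.297, 3.127, 0.0]
force: [0.6, -1.2, -0.1]
grip_width: 0.0412
grip_force: 25.0
```

Request:
{"method": "jog_arm", "body": {"motion": [[0,0,-0.1,0],[0,0,-0.1,0],[0,0,0,0]]}}

```text
time_s: 24.3
ee_pos: [0.5327, 0.1854, 0.1642]
tool_rot: [0.297, 3.127, 0.0]
force: [0.0, 0.7, 0.8]
grip_width: 0.0412
grip_force: 25.0
```

Request:
{"method": "jog_arm", "body": {"motion": [[0,0,-0.1,0],[0,0,0,0],[0,0,0,0]]}}

```text
time_s: 24.6
ee_pos: [0.5327, 0.1854, 0.1632]
tool_rot: [0.297, 3.127, 0.0]
force: [-0.2, 0.1, 0.9]
grip_width: 0.0411
grip_force: 25.0
```

Request:
{"method": "jog_arm", "body": {"motion": [[0,0,-0.05,0],[0,0,-0.05,0],[0,0,0,0]]}}

```text
time_s: 24.9
ee_pos: [0.5327, 0.1854, 0.1623]
tool_rot: [0.297, 3.127, 0.0]
force: [-0.9, -0.3, 2.9]
grip_width: 0.0406
grip_force: 25.0
```

Request:
{"method": "jog_arm", "body": {"motion": [[0,0,-0.05,0],[0,0,0,0],[0,0,0,0]]}}

```text
time_s: 25.2
ee_pos: [0.5328, 0.1854, 0.1622]
tool_rot: [0.297, 3.127, 0.0]
force: [-0.6, -0.2, 6.3]
grip_width: 0.0412
grip_force: 25.0
```

Request:
{"method": "jog_arm", "body": {"motion": [[0,0,-0.05,0],[0,0,0,0],[0,0,0,0]]}}

```text
time_s: 25.5
ee_pos: [0.5329, 0.1855, 0.1621]
tool_rot: [0.297, 3.127, 0.0]
force: [-1.1, -1.0, 9.5]
grip_width: 0.041
grip_force: 25.0
```

Hard stop reached (steep force rise at TCP z≈0.162, ~4.5 mm after hub contact). Now let the ring shut by opening in controlled steps, following the lugs outward and compensating for the tip rise.

Request:
{"method": "jog_arm", "body": {"motion": [[0.035,-0.007,0,0],[0.035,-0.007,0,0],[0,0,0,0]], "claw": 0.5}}

```text
time_s: 25.8
ee_pos: [0.534, 0.1853, 0.162]
tool_rot: [0.297, 3.126, 0.001]
force: [-0.8, -0.6, 8.2]
grip_width: 0.0459
grip_force: 15.1
```

Request:
{"method": "jog_arm", "body": {"motion": [[0.035,-0.007,-0.02,0],[0.035,-0.007,0,0],[0,0,0,0]], "claw": 0.555}}

```text
time_s: 26.1
ee_pos: [0.5347, 0.1852, 0.1618]
tool_rot: [0.297, 3.126, 0.001]
force: [-0.4, -1.0, 7.5]
grip_width: 0.0514
grip_force: 13.6
```

Request:
{"method": "jog_arm", "body": {"motion": [[0.035,-0.007,-0.02,0],[0.035,-0.007,-0.02,0],[0,0,0,0]], "claw": 0.61}}

```text
time_s: 26.4
ee_pos: [0.5355, 0.1851, 0.1615]
tool_rot: [0.297, 3.126, 0.001]
force: [-0.4, -0.1, 8.5]
grip_width: 0.0563
grip_force: 12.7
```

Request:
{"method": "jog_arm", "body": {"motion": [[0.035,-0.007,-0.02,0],[0.035,-0.007,-0.02,0],[0,0,0,0]], "claw": 0.665}}

```text
time_s: 26.7
ee_pos: [0.5362, 0.1851, 0.161]
tool_rot: [0.297, 3.126, 0.001]
force: [0.5, -0.5, 7.4]
grip_width: 0.0612
grip_force: 8.5
```

Request:
{"method": "jog_arm", "body": {"motion": [[0.035,-0.007,-0.02,0],[0.03,-0.006,-0.01,0],[0,0,0,0]], "claw": 0.715}}

```text
time_s: 27.0
ee_pos: [0.5367, 0.1848, 0.1605]
tool_rot: [0.297, 3.126, 0.001]
force: [-0.2, -0.8, 5.9]
grip_width: 0.066
grip_force: 6.6
```

Request:
{"method": "jog_arm", "body": {"motion": [[0,0,0,0],[0,0,0,0],[0,0,0,0]], "claw": 0, "newtons": 5}}

```text
time_s: 27.3
ee_pos: [0.5364, 0.1849, 0.1601]
tool_rot: [0.297, 3.127, 0.001]
force: [0.1, 0.8, 5.4]
grip_width: 0.0682
grip_force: 5.0
```

Run:
```python
from h import *
p,s,im=snap('w14');print(s['time_s'],s['ee_pos'],s['force'])
for y in (172,176,180,184,188,190,192,194,196,198): print(y,im[y,236:290].astype(int).sum(1).tolist())
```

```text
27.3 [0.5364035  0.18494223 0.16014964] [0.11170183 0.76436624 5.43783521]
172 [630, 439, 412, 407, 416, 412, 421, 390, 224, 169, 169, 175, 213, 313, 351, 356, 363, 369, 381, 377, 382, 387, 382, 386, 392, 386, 386, 377, 387, 383, 373, 376, 373, 370, 363, 364, 367, 350, 287, 183, 173, 166, 184, 298, 405, 407, 407, 407, 404, 403, 405, 400, 479, 682]
176 [419, 421, 422, 424, 428, 427, 409, 300, 178, 166, 183, 243, 335, 343, 359, 356, 361, 357, 358, 363, 363, 372, 362, 371, 369, 358, 368, 365, 364, 363, 363, 361, 362, 364, 356, 358, 357, 347, 342, 321, 207, 158, 166, 229, 378, 418, 414, 416, 412, 411, 410, 410, 422, 548]
180 [414, 422, 414, 417, 416, 419, 412, 403, 283, 174, 189, 271, 338, 357, 357, 366, 367, 370, 372, 366, 368, 371, 372, 372, 378, 373, 370, 373, 371, 371, 367, 368, 364, 372, 368, 363, 364, 360, 356, 332, 212, 163, 221, 371, 410, 408, 406, 408, 409, 407, 401, 408, 485, 702]
184 [408, 407, 404, 406, 404, 408, 405, 407, 393, 273, 175, 187, 269, 323, 341, 346, 348, 351, 353, 355, 346, 359, 355, 357, 359, 358, 361, 359, 354, 356, 362, 350, 351, 352, 355, 386, 408, 346, 309, 
[... 1024 characters left out ...]
 417, 413, 416, 418, 416, 396, 286, 206, 238, 271, 285, 289, 287, 283, 279, 281, 309, 374, 417, 412, 419, 493, 624, 683, 688, 684, 684, 682, 682, 684]
196 [681, 681, 681, 679, 683, 686, 671, 540, 432, 415, 414, 381, 277, 263, 256, 261, 263, 263, 256, 256, 236, 258, 412, 416, 418, 411, 412, 413, 417, 400, 286, 218, 243, 266, 267, 260, 261, 256, 251, 254, 292, 384, 426, 491, 616, 678, 684, 676, 675, 677, 676, 678, 677, 678]
198 [653, 658, 658, 653, 656, 660, 655, 657, 626, 494, 379, 350, 260, 254, 252, 266, 246, 253, 259, 253, 238, 259, 379, 388, 380, 383, 383, 378, 383, 362, 278, 228, 253, 259, 268, 263, 262, 257, 260, 267, 296, 405, 527, 625, 637, 636, 634, 633, 633, 634, 631, 633, 630, 646]
```

Pixel rows show the ring's outer width down to ~37 mm and lug gap ~8 mm, so the ring has closed round the post. Lifting the pins straight out.

Request:
{"method": "jog_arm", "body": {"motion": [[0,0,0.1,0],[0,0,0.1,0],[0,0,0.1,0],[0,0,0,0]]}}

```text
time_s: 27.75
ee_pos: [0.5357, 0.1845, 0.1625]
tool_rot: [-0.297, -3.127, 0.001]
force: [0.7, 1.0, -1.8]
grip_width: 0.0675
grip_force: 5.0
```

Request:
{"method": "jog_arm", "body": {"motion": [[0,0,0.1,0],[0,0,0.1,0],[0,0,0.1,0],[0,0,0,0]]}}

```text
time_s: 28.15
ee_pos: [0.5361, 0.1847, 0.1661]
tool_rot: [0.297, 3.127, 0.0]
force: [1.0, -0.5, -1.7]
grip_width: 0.068
grip_force: 5.0
```

Request:
{"method": "jog_arm", "body": {"motion": [[0,0,0.1,0],[0,0,0.2,0],[0,0,0.3,0],[0,0,0.4,0],[0,0,0.4,0],[0,0,0.3,0],[0,0,0.1,0],[0,0,0,0]]}}

```text
time_s: 28.95
ee_pos: [0.5362, 0.1847, 0.1841]
tool_rot: [0.297, 3.127, 0.0]
force: [0.9, -0.5, -1.9]
grip_width: 0.0679
grip_force: 5.0
```

Run:
```python
from h import *
p,s,im=snap('w15');print(s['time_s'],s['ee_pos'],s['force'])
sc=read_camera('scene')[:,:,::-1];cv2.imwrite('pics/raw_s15.png',sc)
A=cv2.resize(im[135:210,211:311],(800,600),interpolation=cv2.INTER_CUBIC)[:600]
B=cv2.resize(sc[235:300,350:450],(308,200),interpolation=cv2.INTER_CUBIC);A[400:,:308]=B
cv2.imwrite('pics/m10.png',A)
```

```text
28.95 [0.53616492 0.18474002 0.18413075] [ 0.86100197 -0.4679303  -1.92497193]
```

View pics/m10.png

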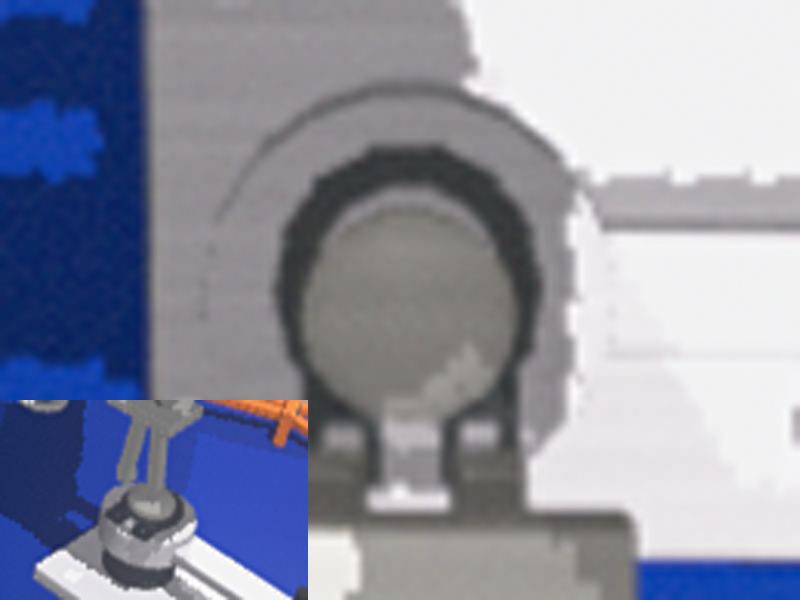

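The ring sits shut around the post under its top (outer width 32.7 px, the same as when shut on the bench), with the lugs clear of the jaws. Now return the pliers gently.

Request:
{"method": "jog_arm", "body": {"motion": [[0,0,0.3,0],[0,0,0.6,0],[0,0,0.6,0],[0,0,0.4,0],[0,0,0.2,0]]}}

```text
time_s: 29.55
ee_pos: [0.5364, 0.1848, 0.2056]
tool_rot: [0.297, 3.127, 0.001]
force: [-0.3, -0.1, -1.9]
grip_width: 0.0677
grip_force: 5.0
```

Request:
{"method": "jog_arm", "body": {"motion": [[-0.05,-0.5,0,-0.2],[-0.1,-1.2,0,-0.5],[-0.2,-2,0,-0.8],[-0.3,-2.8,0,-1],[-0.3,-3.4,0,-1],[-0.3,-3.4,0,-1],[-0.3,-3.4,0,-0.8],[-0.3,-3,0,-0.5]]}}

```text
time_s: 30.35
ee_pos: [0.5167, -0.0146, 0.2047]
tool_rot: [-0.457, -3.108, 0.001]
force: [-0.0, 0.2, -1.5]
grip_width: 0.0678
grip_force: 5.0
```

Request:
{"method": "jog_arm", "body": {"motion": [[-0.2,-2.4,0,-0.3],[-0.15,-1.6,0,-0.2],[-0.1,-1.1,0,0],[-0.1,-0.6,0,0],[0,-0.4,0,0],[0,0,0,0],[0,0,0,0]]}}

```text
time_s: 31.05
ee_pos: [0.5121, -0.0728, 0.2048]
tool_rot: [-0.468, -3.106, -0.0]
force: [0.3, -0.5, -1.8]
grip_width: 0.0683
grip_force: 5.0
```

Run:
```python
from h import *
p,s,im=edge('w16');R=cv2.Rodrigues(np.array(s['tool_rot']))[0]
print(R.T@(np.array([.5121,-.0733,.1181])-s['ee_pos']),s['force'])
for y in(195,197,199,206,209): print(y,im[y,225:300].max(1).tolist())
for x in(252,261,272): print(x,im[150:215,x].astype(int).sum(1).tolist())
```

```text
w16 31.05 [ 0.5121 -0.0728  0.2048] toolyang 72.86 row@263 200.83 slope 0.32 edge x 13.52 yaw -0.27
[-0.00014375 -0.00045282  0.08674821] [ 0.26715533 -0.53013777 -1.82512453]
195 [237, 240, 240, 238, 240, 238, 228, 225, 225, 225, 225, 224, 226, 226, 227, 227, 227, 226, 178, 65, 41, 87, 162, 131, 128, 128, 126, 125, 127, 124, 121, 109, 59, 36, 33, 33, 34, 37, 35, 35, 31, 54, 94, 122, 136, 129, 127, 124, 126, 126, 132, 139, 83, 54, 111, 176, 181, 209, 228, 229, 228, 230, 239, 239, 238, 238, 232, 238, 240, 242, 242, 241, 238, 230, 229]
197 [225, 227, 226, 225, 226, 226, 224, 227, 226, 226, 225, 226, 226, 226, 226, 228, 227, 226, 177, 67, 44, 75, 136, 124, 127, 125, 123, 126, 124, 124, 124, 112, 66, 45, 40, 45, 42, 43, 43, 43, 41, 56, 102, 123, 126, 126, 123, 123, 123, 124, 129, 135, 78, 59, 136, 232, 231, 230, 229, 229, 230, 229, 228, 228, 229, 228, 227, 227, 227, 229, 228, 228, 228, 228, 227]
199 [224, 225, 224, 226, 225, 225, 226, 225, 222, 169, 136, 133, 133, 133, 132, 136, 132, 132, 130, 128, 130, 133, 134, 131, 132, 130, 134, 131, 134, 133, 138, 137, 133, 133, 130, 133, 135, 134, 
[... 1193 characters left out ...]
9, 755, 747, 744, 744, 741, 741, 744, 744, 744, 744, 744, 749, 758]
261 [354, 360, 347, 293, 167, 140, 137, 136, 141, 129, 138, 133, 130, 128, 115, 95, 103, 90, 101, 91, 113, 98, 107, 83, 102, 101, 117, 118, 121, 118, 119, 115, 121, 91, 110, 88, 103, 88, 87, 85, 97, 99, 91, 87, 93, 98, 99, 125, 249, 398, 429, 521, 644, 647, 643, 640, 635, 632, 638, 639, 646, 653, 654, 650, 649]
272 [356, 366, 360, 347, 184, 168, 203, 202, 205, 204, 197, 207, 208, 190, 128, 97, 90, 94, 85, 85, 88, 102, 82, 103, 101, 110, 123, 133, 116, 129, 133, 131, 128, 96, 93, 106, 111, 101, 101, 94, 164, 296, 391, 403, 422, 364, 361, 363, 371, 395, 420, 511, 634, 649, 642, 639, 635, 638, 639, 640, 645, 650, 654, 656, 648]
```

Pliers hang upright (plate edge 13.5 vs 13.2 when seated) and centred over the stand. Lower them in.

Request:
{"method": "jog_arm", "body": {"motion": [[0,-0.05,-0.4,0],[0,0,-0.9,0],[0,0,-1.2,0],[0,0,-1.2,0],[0,0,-1.2,0],[0,0,-1.2,0],[0,0,-1,0],[0,0,-0.6,0]]}}

```text
time_s: 31.9
ee_pos: [0.5116, -0.0738, 0.1266]
tool_rot: [-0.468, -3.105, 0.0]
force: [0.3, -0.1, -1.3]
grip_width: 0.0677
grip_force: 5.0
```

Request:
{"method": "jog_arm", "body": {"motion": [[0,0,-0.4,0],[0,0,-0.3,0],[0,0,-0.1,0],[0,0,0,0]]}}

```text
time_s: 32.3
ee_pos: [0.5123, -0.0738, 0.1201]
tool_rot: [0.469, 3.106, 0.0]
force: [0.1, -0.4, -1.4]
grip_width: 0.0681
grip_force: 5.0
```

Request:
{"method": "jog_arm", "body": {"motion": [[0,0,-0.1,0],[0,0,-0.05,0],[0,0,0,0]]}}

```text
time_s: 32.6
ee_pos: [0.5121, -0.0738, 0.1185]
tool_rot: [0.469, 3.106, -0.0]
force: [0.8, 0.2, -1.7]
grip_width: 0.068
grip_force: 5.0
```

Request:
{"method": "jog_arm", "body": {"motion": [[0,0,-0.05,0],[0,0,-0.05,0],[0,0,0,0]]}}

```text
time_s: 32.9
ee_pos: [0.5127, -0.0739, 0.1181]
tool_rot: [0.468, 3.105, 0.0]
force: [-0.3, 0.6, 5.5]
grip_width: 0.068
grip_force: 5.0
```

Request:
{"method": "jog_arm", "body": {"motion": [[0,0,0,0],[0,0,0,0],[0,0,0,0],[0,0,0,0],[0,0,0,0]], "claw": 1}}

```text
time_s: 33.4
ee_pos: [0.512, -0.0738, 0.1173]
tool_rot: [-0.469, -3.106, -0.0]
force: [0.8, 0.5, 0.3]
grip_width: 0.0917
grip_force: 0.0
```

Request:
{"method": "jog_arm", "body": {"motion": [[0,0,0.5,0],[0,0,1,0],[0,0,2,0],[0,0,3,0],[0,0,3,0],[0,0,3,0],[0,0,2,0],[0,0,0,0]]}}

```text
time_s: 34.2
ee_pos: [0.5138, -0.0741, 0.2661]
tool_rot: [0.468, 3.1, 0.0]
force: [-0.2, -0.2, -0.5]
grip_width: 0.0918
grip_force: 0.0
```

Run:
```python
from h import *
for n in('top','scene'):
    im=read_camera(n)[:,:,::-1];o=cv2.imread(f'pics/raw_{n}0.png');cv2.imwrite(f'pics/raw_{n}_end.png',im)
    d=(cv2.absdiff(cv2.GaussianBlur(im,(3,3),0),cv2.GaussianBlur(o,(3,3),0)).max(2)>60).astype(np.uint8)
    k,l,s,c=cv2.connectedComponentsWithStats(d)
    print(n,[(s[i].tolist()) for i in range(1,k) if s[i,4]>12])
# pliers plate, ring in top view
t=camera_params('top');im=cv2.imread('pics/raw_top_end.png')
for x,y,r in((241,219,25),):
    m=im[y-r:y+r,x-r:x+r].min(2)>100;pts=np.argwhere(m)[:,::-1]+[x-r,y-r]
    W=np.array([onz(t,q,.083)[:2] for q in pts]);print(cv2.minAreaRect((W*1000).astype(np.float32)))
print(state()['time_s'],state()['ee_pos'])
p,s,i=snap('w17')
```

```text
top [[195, 104, 17, 9, 105], [113, 111, 220, 273, 25044], [304, 187, 5, 14, 18], [309, 190, 8, 12, 24], [129, 193, 18, 21, 150], [144, 202, 9, 15, 59], [183, 262, 9, 8, 53], [216, 329, 13, 55, 308], [71, 345, 77, 39, 1491]]
scene [[252, 5, 78, 114, 3113], [302, 4, 17, 7, 62], [318, 10, 3, 7, 19], [417, 20, 7, 7, 19], [395, 28, 10, 11, 40], [412, 30, 24, 34, 273], [395, 36, 21, 30, 461], [506, 64, 6, 10, 25], [416, 70, 5, 10, 21], [454, 71, 2, 14, 16], [504, 73, 8, 29, 128], [493, 91, 4, 12, 27], [301, 115, 15, 23, 251], [228, 120, 158, 92, 4101], [461, 143, 11, 10, 56], [362, 149, 11, 8, 23], [375, 151, 10, 9, 34], [462, 159, 4, 8, 15], [426, 171, 11, 9, 63], [443, 175, 69, 67, 1705], [437, 176, 12, 5, 34], [189, 226, 21, 13, 87], [384, 259, 30, 21, 233], [407, 284, 50, 35, 102], [390, 286, 15, 4, 17], [408, 288, 19, 13, 32], [444, 299, 7, 5, 19], [449, 320, 8, 4, 14]]
((517.107421875, -66.448974609375), (117.08272552490234, 114.74415588378906), 8.697693824768066)
34.3 [ 0.51202185 -0.07381308  0.26263777]
```

Run:
```python
from h import *
for n in('w2','w17'):
    p,s,im=load(n);u=proj(p,[[.512,-.072,.08]])[0].astype(int);x,y=u;r=25
    m=(im[y-r:y+r,x-r:x+r].min(2)>100).astype(np.uint8)
    k,l,st,c=cv2.connectedComponentsWithStats(m);i=1+np.argmax(st[1:,4])
    pts=np.argwhere(l==i)[:,::-1]+[x-r,y-r]
    W=np.array([onz(p,q,.083)[:2] for q in pts]);print(n,cv2.minAreaRect((W*1000).astype(np.float32)))
# ring on post in scene: dark fraction around hub top now
im=cv2.imread('pics/raw_scene_end.png');print(im[258:282:2,380:416].max(2).tolist())
```

```text
w2 ((512.799072265625, -72.07318115234375), (44.633819580078125, 32.33729934692383), 75.3664779663086)
w17 ((513.076171875, -73.27982330322266), (43.607120513916016, 31.121049880981445), 72.89476776123047)
[[187, 187, 187, 187, 187, 188, 187, 187, 187, 188, 187, 186, 187, 187, 186, 187, 187, 186, 187, 187, 187, 187, 186, 186, 186, 186, 186, 186, 186, 187, 186, 186, 186, 185, 187, 185], [188, 187, 188, 188, 187, 187, 187, 186, 186, 184, 184, 184, 183, 184, 186, 187, 186, 185, 184, 185, 185, 186, 186, 187, 186, 185, 187, 187, 186, 186, 186, 186, 185, 186, 186, 185], [188, 188, 188, 186, 186, 184, 184, 194, 205, 228, 255, 255, 252, 247, 220, 233, 228, 221, 226, 232, 215, 206, 176, 182, 184, 187, 187, 187, 186, 186, 186, 186, 186, 186, 185, 186], [189, 189, 187, 186, 192, 223, 255, 255, 251, 251, 251, 222, 212, 218, 226, 228, 230, 232, 232, 233, 233, 236, 236, 235, 203, 174, 183, 185, 188, 186, 184, 186, 186, 185, 186, 186], [189, 188, 185, 200, 255, 252, 247, 248, 253, 200, 134, 144, 220, 228, 232, 232, 232, 234, 235, 237, 237, 237, 236, 237, 241, 239, 168, 132, 201, 222, 191, 183, 185,
[... 572 characters left out ...]
, 143, 221, 127, 87, 86, 114, 194, 255, 255, 231, 124, 115, 116, 108, 107, 110, 132, 128, 119, 126, 125, 106, 101, 117, 222, 250, 246, 243, 249, 238, 190, 184], [173, 158, 111, 111, 119, 131, 177, 234, 252, 251, 250, 251, 240, 151, 119, 100, 97, 88, 105, 128, 123, 102, 94, 98, 124, 184, 232, 248, 248, 244, 243, 247, 255, 216, 185, 186], [177, 172, 114, 115, 125, 127, 127, 138, 178, 225, 250, 253, 198, 106, 76, 91, 131, 119, 102, 101, 180, 250, 249, 248, 249, 247, 245, 244, 244, 246, 247, 246, 185, 183, 182, 185], [177, 175, 142, 120, 126, 132, 136, 141, 144, 148, 154, 173, 200, 205, 203, 184, 119, 139, 225, 253, 252, 248, 246, 246, 244, 218, 245, 248, 241, 211, 189, 188, 227, 241, 250, 217]]
```

```bash
python3 -c "
from workcell import *
print(sign_off())"
```

```text
the job is handed in; nothing more can be done
None
```

The ring is closed around the post, in its groove as far as the force readings and the ring's measured width show. The pliers are back upright in their stand, and I handed the job in at about 34 s; the hand-in gave no verdict, and I had no clear view at the end to check that every other object was undisturbed.

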